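# Face the tin's label to the aisle and clamp it

### The job

Make the tin on the display stand ready for the buyers: with a fingertip pressed gently on the edge of its lid, roll it round on its stiff turntable until the paper label faces squarely to the stand's front, and let go of it. Then slide the clamp gently up against the tin so that it touches and the tin cannot turn. Leave the tin standing in its seat, do not press or squeeze it hard enough to dent it (about 20 N), and do not disturb the other things.

Things in the scene. Friction and masses are not known exactly. Their poses are not given: they have to be found in the camera images.
- tin_mid (a point): Centre (half-way up) of the squat closed steel tin: 120 mm across, 56 mm high, 0.36 to 0.84 kg, standing upright on the stand's turntable, a dish hidden under it with a 4 mm lip round the tin's 104 mm foot. Its flat lid top is 28 mm above this point. z up; its own x axis points from the tin's axis to the middle of the paper label on its side.
- label (a point): Middle of the paper label on the tin's side wall, 60 mm from the tin's axis, half-way up; the label is about 80 mm wide and 32 mm high, and a 16 mm wide paper seal strip runs from it up and over the edge of the lid, 30 mm in towards the middle.
- seat (a point): Fixed point of the stand on the turntable's axis, 46 mm above the table; the tin's underside floats between 6 mm above and 12 mm below it. x points to the stand's front (away from the robot, the side with two small aluminium blocks and a short steel bar between them), y to the clamp's side, z up; these are also the stand's axes.
- lid (a point): Middle of the tin's flat lid top. The seat under the tin is softly sprung (0.4 N per mm) and yields 2 to 14 mm, an amount that cannot be seen, before a hard stop. Until then a fingertip only slips. Then a push of 8 to 13 N, kept up and moved round 46 mm from the axis, turns tin and turntable (stiff, 0.16 N m, endless both ways) by half to two thirds of the finger's angle. Over 22 N dents the tin.
- clamp_pad (a point): Middle of the flat rubber face (34 mm wide, 66 mm high) of the sliding clamp, the face that looks at the tin along the stand's -y; 35 mm above the stand's deck. It touches the tin's side when 60 mm from the tin's axis.
- clamp_handle (a point): Centre of the upper part of the clamp's upright black handle, 70 mm behind the rubber face (stand's +y); handle 30 mm along the stand's x, 14 mm along its y; its top is 20 mm above this point (110 mm above the table) and it is free for 50 mm below this point.
- clamp (a joint): Travel of the clamp towards the tin (stand's -y), m: 0 fully back, about 0.05 when its rubber face meets the tin. It slides with about 2 N of friction and stays where it is left.
- stand: Plywood display stand, fixed to the table, 180 mm (x) by 320 mm (y), deck 18 mm above the table; origin at the middle of its underside. The turntable's axis is at y = -60 mm, the clamp slides in low rails at x = 0 between y = 20 and 150 mm.
- lot_marker: White plastic lot marker (loose): foot 34 x 50 mm, upright plate 39 mm high, near the stand's front corner on the clamp side. Origin under its middle.
- socket: Steel socket (loose), 24 mm across, 28 mm high, on the stand's deck near its rear edge. Origin under its middle.
- driver: Screwdriver lying loose on the table. Leave alone.
- tape: Tape measure, 70 x 35 x 62 mm, loose on the table. Leave alone.
- drill: Cordless drill lying on its side. Leave alone.
- jigsaw: Jigsaw standing on its steel shoe, 140 mm high. Leave alone.
- small_carton: Cardboard carton 90 x 120 x 50 mm. Leave alone.
Not all that is in view belongs to the job. Of the things like the part that bears tin_mid, leave any that is green; of the rest the larger one is meant.

How it is judged:
On the way, in this order (a step that is already met when the one before it is completed fails the run):
1. the label faces the stand's front, the tin is let go and the clamp is still clear of it (x of label in the frame of seat above 0.05 m and y of label in the frame of seat between -0.01 and 0.01 m and horizontal distance between clamp_pad and tin_mid above 0.07 m and contact force between the fingers and tin below 0.3 N), for 0.2 s.
2. the clamp's rubber face is against the tin (x of label in the frame of seat above 0.05 m and y of label in the frame of seat between -0.01 and 0.01 m and horizontal distance between clamp_pad and tin_mid below 0.0635 m), for 0.2 s.
At the end, for the whole second after the job is handed in: The middle of the label lies within 10 mm (about 9 degrees) of the line from the turntable's axis to the stand's front, the tin stands upright (3 degrees) in its seat (within 6 mm of the axis, not lifted) and at rest, and the clamp's rubber face is within 3 mm of the tin's side (all of step 2 and angle between tin_mid's own z axis and vertical below 0.06 rad and horizontal distance between tin_mid and seat below 0.006 m and z of tin_mid in the frame of seat below 0.04 m and angular speed of tin below 0.1 rad/s and linear speed of tin below 0.02 m/s); the robot touches nothing.
It fails at once if the robot presses the tin with more than 22 N (contact force between any of the fingers, the arm and tin above 22 N).
It fails at once if the clamp squeezes the tin with more than 22 N (contact force between clamp and tin above 22 N).
It fails at once if the tin is tipped or lifted out of its seat (angle between tin_mid's own z axis and vertical above 0.2 rad or z of tin_mid in the frame of seat above 0.047 m).
It fails at once if the lot marker, socket, screwdriver, tape measure, drill, jigsaw or small carton is moved by more than 15 mm (distance of any of lot_marker, socket, driver, tape, drill, jigsaw, small_carton from where it was at the start of the episode above 0.015 m).
It also fails if it takes over 72 s, if anything falls off the work surface, if the arm or the gripper's body presses on something with over 40 N, if the wrist force passes 120 N, or if a joint passes its speed limit or range.

### The arm

A 6-joint arm with a two-finger parallel gripper is mounted at the origin on the work surface. World frame = base frame: x ahead of the robot, y to its left, z up, the work surface at z = 0. Lengths are in m, angles in rad, forces in N, time in s.
With the tool pointing down it reaches from about 0.425 to 0.95 m from the base axis. Payload 3.5 kg.
Tool frame: the origin (TCP) lies midway between the tips of the shut fingers; the grasp point (between the pads) lies tcp_to_grasp behind it (tcp_to_grasp is the distance from the TCP to the grasp point, in m); z points along the fingers, y is the line along which they close (so a half turn about z gives the same grasp; the last joint's range is limited). The gripper opens to 85 mm and grips with 20 to 120 N. Pads are 22 mm wide; open, the fingers measure 114 mm over their backs; the gripper's body (76 mm by 85 mm) begins 54 mm behind the grasp point. The pads swing forward as they close: fully open they stand 13 mm farther back than shut.
Start: joints at [-1.307, 0.286, 1.577, -0, 1.279, -0.15], TCP at [0.271, -0.618, 0.231] pointing down, gripper open.
Joint ranges: [-2.77, 2.77], [-0.9, 2.22], [0.21, 2.48], [-1.53, 4.67], [0.24, 2.81], [-2.84, 2.84]. Speed limits (rad/s): [2.79, 2.79, 3.14, 3.14, 3.14, 3.14].

### API

Orientations are given as [roll, pitch, yaw] about the fixed x, y, z axes, in that order (R = Rz(yaw) Ry(pitch) Rx(roll)).
In Python, from bench import * gives the robot as it stands. Calls block until the motion is done:
- move_to(position, orientation): joint-space move of the TCP to a pose.
- move_l(position, ori=None, feed=0.15, threshold=None): straight line of the TCP; ori=None keeps the orientation; feed is the mean speed in m/s. With threshold (N) it stops when the force on the tool has changed by that much, and returns True; else False.
- movej(angles): joint-space move.
- grip(opening, effort=None): finger opening in m; effort is the grip in N (None keeps the last); returns when the fingers have stopped.
- sleep(seconds).
- ik(position, orientation): joint angles nearest the present ones, or None.
- grab_frame(name): name is "scene" or "top" or "wrist"; returns (picture, depth): 480x640x3 uint8, red, green, blue; 480x640 float32, m along the optical axis (not along the pixel's ray), 0 where there is no reading.
- get_calibration(name): a dict with "fov_y" (degrees; the focal length in pixels is half the picture's height over the tangent of half this angle, whatever the lens; pixels are square), "cx", "cy" (the principal point, pixels), "world_to_cam" (4x4, takes a point from world to camera coordinates). Camera axes: x right, y up, looking along -z (the intrinsics and any distortion apply to the point x, -y, -z); pixel columns grow to the right and rows downward; lengths in m; the calibration is good to about 2 mm. A picture is of the moment at which its call begins: read the wrist's pose just before it. get_calibration takes no time and is no camera call; for the wrist camera it gives the pose at the moment of the call.
A pose or a line that the arm cannot do raises PlanningError and nothing moves.
- job_done(): hands the job in; it is judged then, once.
Readings, each from a call of its own:
- current_time_s(): time.
- current_joint_positions(): joint angles.
- current_joint_velocities(): joint speeds.
- current_joint_torque(): joint torques, N m.
- current_tool_pos(): TCP position.
- current_tcp_rot(): TCP orientation.
- current_contact_force(): force on the tool from outside, world axes, zero at the start.
- current_wrist_torque(): the same for the moment, N m.
- current_opening(): finger opening in m.
- current_gripper_force(): force on a finger pad.
Only numpy, scipy, OpenCV 4.12 (cv2) and the standard library are available. Lean on these libraries where they do the work, as an engineer would, in place of code of your own. Each camera call takes 0.05 s, during which the arm holds its last target. There are 200 camera calls.

## Working session

There is one attempt and no reset: what is moved stays moved. The work goes in short steps, each a Python script; the robot and the scene stay as the last script left them, time stands still between calls to the robot, and variables do not carry over. Pictures are saved under pics/ and viewed, at most 10 in all, crops included, and the job is handed in when it is done.

```bash
mkdir -p pics; ls
python3 - <<'E'
from bench import *
import cv2,numpy as np
for n in ("scene","top"):
    p,d=grab_frame(n); cv2.imwrite(f"pics/{n}0.png",p[:,:,::-1]); np.save(f"pics/{n}0.npy",d); np.save(f"pics/{n}0c.npy",p)
    c=get_calibration(n); print(n,c)
print(current_time_s(),current_tool_pos(),current_tcp_rot(), current_contact_force())
E
```

```text
pics
scene {'fov_y': 50.06539908204295, 'cx': 325.6810337217741, 'cy': 240.74520734328297, 'world_to_cam': array([[-0.13634733,  0.99063592,  0.00706292,  0.03819205],
       [-0.5139414 , -0.07682837,  0.85437793,  0.18675918],
       [ 0.84692009,  0.11286222,  0.51960415, -1.59584153],
       [ 0.        ,  0.        ,  0.        ,  1.        ]])}
top {'fov_y': 42.14266895507077, 'cx': 311.933630917154, 'cy': 245.6914621196025, 'world_to_cam': array([[-0.00694444, -0.99996853, -0.00383587,  0.01874286],
       [ 0.99760951, -0.0071917 ,  0.068728  , -0.54805453],
       [-0.06875343, -0.00334942,  0.99762806, -1.39591206],
       [ 0.        ,  0.        ,  0.        ,  1.        ]])}
0.1 [ 0.27125953 -0.61744844  0.23006972] [-3.13946876e+00 -3.21546210e-04  4.13762014e-01] [0.07036177 0.65886035 0.34655642]
```

View pics/scene0.png

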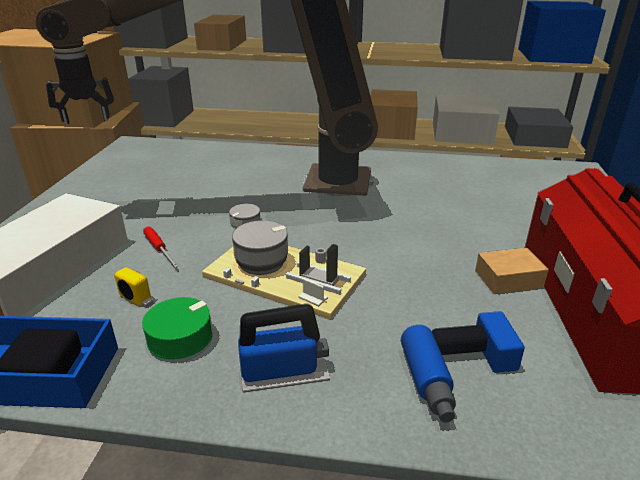

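View pics/top0.png

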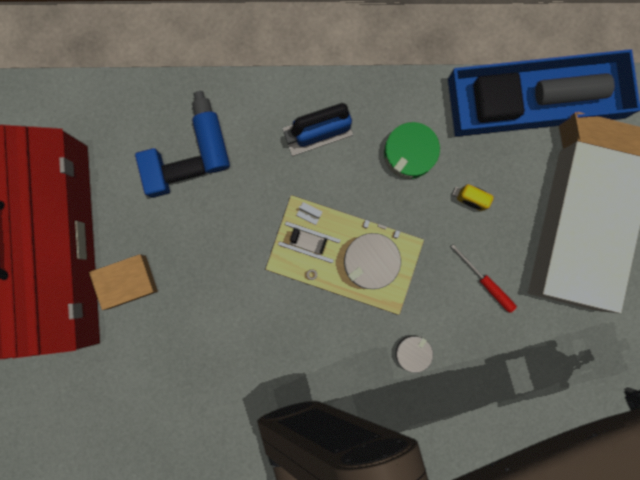

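The stand lies at top px (267–423, 197–312), the grey tin on it at about (372,261), and the green and small tins are decoys. I'll enlarge this area.

```bash
cat > h.py <<'E'
import numpy as np,cv2
from bench import *
def deproj(n,uv,depth=None,z=None,c=None):
    c=c or get_calibration(n); f=240/np.tan(np.radians(c['fov_y'])/2); W=np.linalg.inv(np.array(c['world_to_cam']))
    u,v=uv; r=np.array([(u-c['cx'])/f,-(v-c['cy'])/f,-1.]); 
    if z is None: return (W@np.r_[r*depth,1])[:3]
    d=W[:3,:3]@r; o=W[:3,3]; return o+d*(z-o[2])/d[2]
E
python3 - <<'E'
from h import *
p=cv2.imread("pics/top0.png"); cv2.imwrite("pics/top0z.png",cv2.resize(p[185:325,255:435],None,fx=4.2,fy=4.2,interpolation=cv2.INTER_CUBIC))
d=np.load("pics/top0.npy")
for uv,z in [((292,197),.018),((423,240),.018),((398,312),.018),((267,270),.018),((372,261),.1)]:
    x=deproj("top",uv,d[uv[1],uv[0]]); print(uv,x.round(4),deproj("top",uv,z=z).round(4))
E
```

```text
(292, 197) [0.6598 0.0596 0.0202] [0.6601 0.0596 0.018 ]
(423, 240) [ 0.5607 -0.2407  0.0007] [ 0.5594 -0.2376  0.018 ]
(398, 312) [ 0.3971 -0.1775  0.0229] [ 0.397  -0.1782  0.018 ]
(267, 270) [0.4941 0.1182 0.0042] [0.4937 0.1171 0.018 ]
(372, 261) [ 0.509  -0.1139  0.0962] [ 0.5089 -0.1135  0.1   ]
```

View pics/top0z.png

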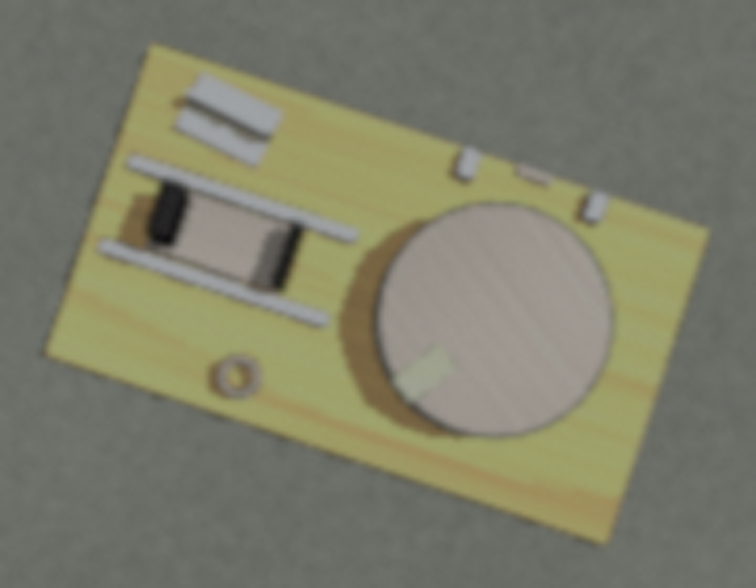

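Run:
```python
from h import *
px=np.array([(150,43),(708,231),(606,545),(46,354)])/4.2+[255,185]
P=np.array([deproj("top",q,z=.018)[:2] for q in px])
print([np.linalg.norm(P[i]-P[(i+1)%4]).round(4) for i in range(4)])
c=P.mean(0); e=P[0]-P[1]+P[3]-P[2]; y=e/np.linalg.norm(e); x=np.array([y[1],-y[0]])
seat=c-.06*y
t=deproj("top",np.array((496,319))/4.2+[255,185],z=.103)[:2]; s=deproj("top",np.array((425,373))/4.2+[255,185],z=.103)[:2]
print("center",c,"yaw",np.degrees(np.arctan2(x[1],x[0])),"seat",seat,"tin",t,"label ang",np.degrees(np.arctan2(*(s-t)[::-1])))
yaw=np.arctan2(x[1],x[0])
grip(0.0)
move_to([seat[0]-.03,seat[1]+.0,.32],[np.pi,0,yaw])
print(current_time_s(),current_tool_pos(),current_contact_force(),tcp_to_grasp if 'tcp_to_grasp' in globals() else None)
c=get_calibration("wrist");p,d=grab_frame("wrist"); cv2.imwrite("pics/w1.png",p[:,:,::-1]); np.save("pics/w1d.npy",d)
import pickle; pickle.dump(c,open("pics/w1.pkl","wb")); print(np.linalg.inv(c['world_to_cam'])[:3],c['fov_y'])
```

```text
[np.float64(0.3192), np.float64(0.1783), np.float64(0.3182), np.float64(0.1782)]
center [ 0.52741445 -0.05945647] yaw -19.18343294718626 seat [ 0.50769884 -0.11612476] tin [ 0.50883128 -0.11555903] label ang 126.7388396332814
2.85 [ 0.47769727 -0.11668007  0.31987512] [-0.26520296  0.02971227  0.38838062] 0.0187
[[-3.29361222e-01  9.07452975e-01  2.60864494e-01  5.42833821e-01]
 [-9.44203765e-01 -3.16734532e-01 -9.03243374e-02 -1.39551514e-01]
 [ 6.59704796e-04 -2.76058571e-01  9.61140588e-01  4.62800597e-01]] 62.9433949193439
```

View pics/w1.png

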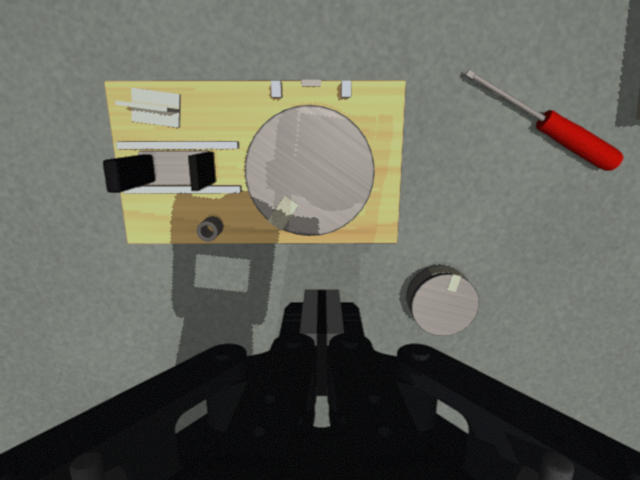

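The wrist view shows the tin at about (310,171), its strip at (286,209), and stand corners (106,81), (405,81), (397,243), (127,243). That agrees with the top view.

```bash
cat >> h.py <<'E'
def proj(c,P):
    f=240/np.tan(np.radians(c['fov_y'])/2); q=np.c_[P,np.ones(len(P))]@np.array(c['world_to_cam']).T
    return np.c_[c['cx']+f*q[:,0]/-q[:,2], c['cy']-f*q[:,1]/-q[:,2]]
def label_angle(p,c,cen,zlid):
    "world angle (deg) of the seal strip on the lid, and its score over the median"
    a=np.radians(np.arange(0,360,1.)); r=np.arange(.034,.055,.002)
    A,R=np.meshgrid(a,r,indexing='ij')
    P=np.c_[(cen[0]+R*np.cos(A)).ravel(),(cen[1]+R*np.sin(A)).ravel(),np.full(A.size,zlid)]
    uv=proj(c,P).astype(np.float32); im=p.astype(np.float32)
    y=(im[...,0]+im[...,1]-2*im[...,2])/(im.sum(2)+15)
    s=cv2.remap(y,uv[:,0].reshape(A.shape),uv[:,1].reshape(A.shape),cv2.INTER_LINEAR).mean(1)
    k=np.zeros(360); k[:10]=k[-9:]=1/19
    s=np.real(np.fft.ifft(np.fft.fft(s)*np.fft.fft(k))); i=s.argmax()
    w=np.arange(-12,13); v=np.clip(s[(i+w)%360]-np.median(s),0,None)**2
    return (i+(w*v).sum()/v.sum()+180)%360-180, s.max()-np.median(s)
def force(n=5):
    F=[]
    for _ in range(n): F.append(current_contact_force()); sleep(.01)
    return np.mean(F,0)
E
python3 - <<'E'
from h import *
import pickle
c=pickle.load(open("pics/w1.pkl","rb")); p=cv2.imread("pics/w1.png")[:,:,::-1]; d=np.load("pics/w1d.npy")
P=np.array([deproj("wrist",q,z=.018,c=c)[:2] for q in [(106,81),(405,81),(397,243),(127,243)]])
print([np.linalg.norm(P[i]-P[(i+1)%4]).round(4) for i in range(4)])
cc=P.mean(0); e=P[0]-P[1]+P[3]-P[2]; y=e/np.linalg.norm(e); x=np.array([y[1],-y[0]]); print(cc,np.degrees(np.arctan2(x[1],x[0])),"seat",cc-.06*y)
z=[deproj("wrist",(u,v),d[v,u],c=c)[2] for u,v in [(310,171),(340,171),(310,130),(280,170)]]; print(z)
print("tin",deproj("wrist",(310,170.5),z=np.mean(z),c=c)); t=deproj("wrist",(310,170.5),z=np.mean(z),c=c)
print(label_angle(p,c,t,np.mean(z)))
for uv in [(125,158),(203,152),(128,187),(206,187)]: print("handle/pad",uv,deproj("wrist",uv,d[uv[1],uv[0]],c=c))
pt=np.load("pics/top0c.npy"); print(label_angle(pt,get_calibration("top"),(.5088,-.1156),.103))
E
```

```text
[np.float64(0.3159), np.float64(0.1785), np.float64(0.3192), np.float64(0.1784)]
[ 0.52646923 -0.060173  ] -19.23358743060526 seat [ 0.50670401 -0.11682401]
[np.float64(0.09523266692005522), np.float64(0.09487915923836288), np.float64(0.0963272844827579), np.float64(0.09532462344648035)]
tin [ 0.5103658  -0.11732705  0.09544093]
(np.float64(126.39167208232243), np.float64(0.04503559780189889))
handle/pad (125, 158) [0.57759685 0.04208696 0.08984359]
handle/pad (203, 152) [ 0.56079892 -0.01375902  0.03902991]
handle/pad (128, 187) [0.55216811 0.04893391 0.09552187]
handle/pad (206, 187) [0.52546637 0.00106301 0.03045364]
(np.float64(123.66135795959292), np.float64(0.02570545847060672))
```

```bash
cat >> h.py <<'E'
AX=np.array([.5083,-.1165]); YAW=np.radians(-19.2); ORI=[np.pi,0,YAW]
def at(a,z,r=.046): a=np.radians(a); return [AX[0]+r*np.cos(a),AX[1]+r*np.sin(a),z]
def press(a,target=10.):
    move_to(at(a,.125),ORI); move_l(at(a,.112),feed=.08); sleep(.15); F0=force()
    hit=move_l(at(a,.078),feed=.012,threshold=7.5)
    z=current_tool_pos()[2]; f=force()[2]-F0[2]; print("hit",hit,"z",z.round(4),"F",f.round(2))
    zc=z
    while hit and f<target-.7 and zc>z-.006:      # creep to the target force
        zc-=.0004; move_l(at(a,zc),feed=.01); f=force(3)[2]-F0[2]; print(" creep",round(zc,4),f.round(2))
    return hit,zc,F0
def stroke(a0,sweep,z,F0,target=10.,K=4000.,step=10,feed=.045):
    n=max(1,int(np.ceil(abs(sweep)/step))); fs=[]
    for i in range(1,n+1):
        move_l(at(a0+sweep*i/n,z),feed=feed)
        f=force(3)[2]-F0[2]; fs.append(f.round(1)); z+=np.clip((f-target)/K,-.0008,.0008)
        if f>17: break
    print("strokeF",fs,"z",z.round(4)); return a0+sweep*i/n,z
def release(a): move_l(at(a,.125),feed=.08)
def look(name):
    move_to([AX[0]-.03,AX[1],.32],ORI); sleep(.1); c=get_calibration("wrist"); p,d=grab_frame("wrist")
    cv2.imwrite(f"pics/{name}.png",p[:,:,::-1]); a=label_angle(p,c,(.5100,-.1170),.0955)
    print("label",a,"t",current_time_s()); return a[0]
E
python3 - <<'E'
from h import *
hit,z,F0=press(100)
if hit:
    a,z=stroke(100,-20,z,F0); print(force()-F0, current_tool_pos(),at(a,z))
print(current_time_s())
E
```

```text
hit True z 0.0903 F 4.2
 creep 0.0899 5.27
 creep 0.0895 7.06
 creep 0.0891 8.63
 creep 0.0887 10.27
strokeF [np.float64(8.8), np.float64(8.5)] z 0.088
[-2.51863332  0.68415732  9.06380837] [ 0.51703622 -0.07147536  0.08978368] [np.float64(0.5162878161726788), np.float64(-0.07119884336143845), np.float64(0.08801321188531994)]
7.875
```

Run:
```python
from h import *
F0=np.zeros(3); F0[2]=force()[2]-9.06
a,z=stroke(80,-150,.0878,F0,target=10.5); release(a); look("w2")
```

```text
strokeF [np.float64(9.9), np.float64(10.3), np.float64(10.6), np.float64(10.2), np.float64(9.7), np.float64(10.2), np.float64(10.2), np.float64(9.6), np.float64(10.3), np.float64(9.9), np.float64(9.8), np.float64(10.0), np.float64(9.9), np.float64(9.7), np.float64(9.9)] z 0.086
label (np.float64(-10.180835198140244), np.float64(0.04582281139643235)) t 14.7833
```

View pics/w2.png

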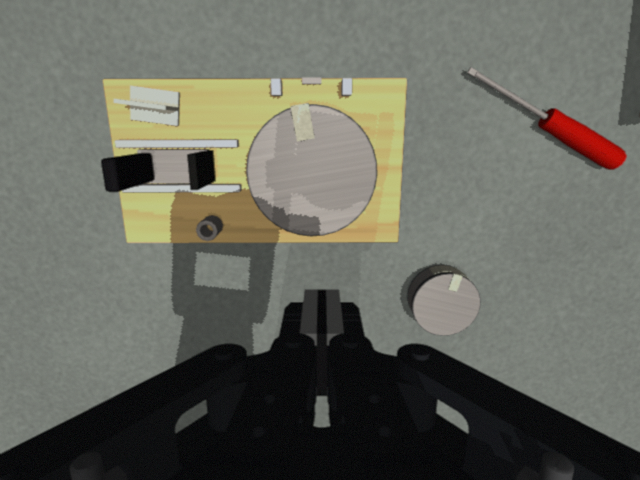

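The strip at (302,122) points about 9° short of the front, which the bar at (311,80) marks. One short stroke should close the gap.

```bash
python3 - <<'E'
from h import *
a0=-100
hit,z,F0=press(a0,10.)
if hit:
    a,z=stroke(a0,-13,z,F0,step=6.5); release(a); look("w3")
    print(np.degrees(YAW))
E
python3 -c "
import cv2;p=cv2.imread('pics/w3.png')[60:260,90:420];cv2.imwrite('pics/w3z.png',cv2.resize(p,None,fx=2.4,fy=2.4,interpolation=2))"
```

```text
hit True z 0.0901 F 4.58
 creep 0.0897 5.25
 creep 0.0893 7.0
 creep 0.0889 8.06
 creep 0.0885 9.26
 creep 0.0881 10.31
strokeF [np.float64(6.4), np.float64(8.2)] z 0.0868
label (np.float64(-13.517111827615281), np.float64(0.04475542707042473)) t 21.4917
-19.2
```

View pics/w3z.png

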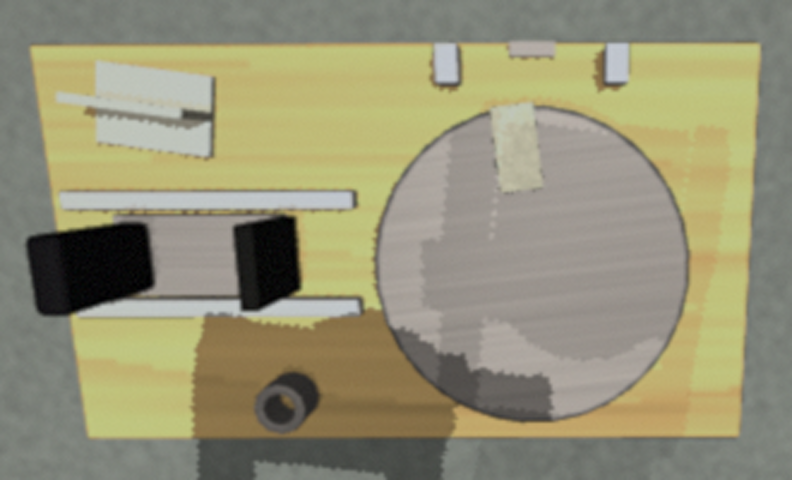

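The strip still points about 6° left of front, so it needs one more short stroke at steadier force.

Run:
```python
from h import *
a0=-80
hit,z,F0=press(a0,11.)
if hit:
    a,z=stroke(a0,-14,z,F0,target=11,K=3000,step=4.7); release(a); look("w4")
```

```text
hit True z 0.09 F 4.42
 creep 0.0896 4.13
 creep 0.0892 6.14
 creep 0.0888 7.17
 creep 0.0884 8.43
 creep 0.088 9.59
 creep 0.0876 10.04
 creep 0.0872 11.27
strokeF [np.float64(8.4), np.float64(9.7), np.float64(10.4)] z 0.0858
label (np.float64(-20.17365153046444), np.float64(0.04527734493313304)) t 29.0333
```

Run:
```python
from h import *
ey=np.array([-np.sin(YAW),np.cos(YAW)]); C=AX+.06*ey
S=lambda y,z:[*(C+y*ey),z]
move_to(S(.168,.17),ORI); move_l(S(.168,.072),feed=.12); sleep(.1); F0=force()
h=move_l(S(.118,.072),feed=.03,threshold=8); print("free",h,(force()-F0).round(2),current_tool_pos(),"want",S(.118,.072))
if not h:
    h=move_l(S(.080,.072),feed=.01,threshold=4); p=current_tool_pos(); print("contact",h,(force()-F0).round(2),"y",((p[:2]-C)@ey).round(4))
print(current_time_s())
```

```text
free False [0.37 1.06 3.13] [0.56705408 0.05154812 0.07219162] want [np.float64(0.5668382631194677), np.float64(0.05159899390227162), 0.072]
contact True [0.31 0.53 2.36] y 0.0905
35.6417
```

```bash
python3 - <<'E'
from h import *
ey=np.array([-np.sin(YAW),np.cos(YAW)]); C=AX+.06*ey
S=lambda y,z:[*(C+y*ey),z]
h=move_l(S(.082,.072),feed=.006,threshold=4.5); p=current_tool_pos(); print("contact",h,force().round(2),"y",((p[:2]-C)@ey).round(4))
move_l(S(.125,.072),feed=.08); move_l(S(.125,.17),feed=.12); look("w5")
E
python3 -c "
import cv2;p=cv2.imread('pics/w5.png')[60:260,90:420];cv2.imwrite('pics/w5z.png',cv2.resize(p,None,fx=2.4,fy=2.4,interpolation=2))"
```

```text
contact True [0.88 0.46 2.15] y 0.0905
label (np.float64(-20.40928925115179), np.float64(0.04458373086147957)) t 38.8917
```

View pics/w5z.png

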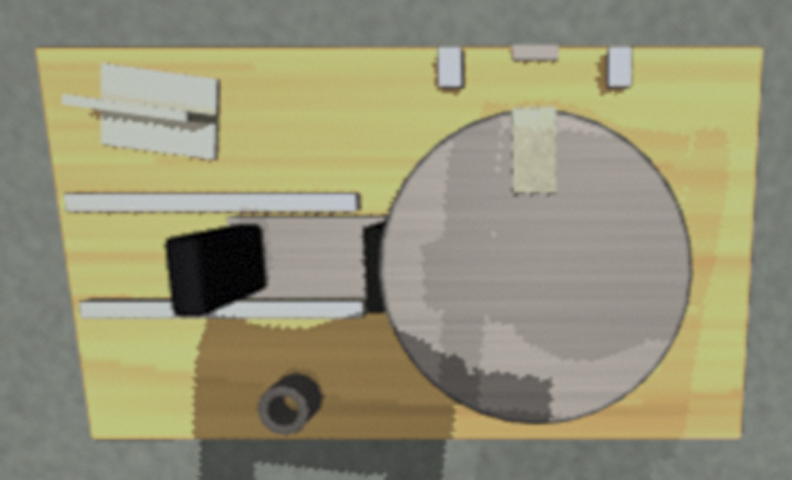

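The strip at (535,150) is in line with the bar at (535,52). The clamp pad sits against the tin: the second push stopped at the same position. The arm is clear, so I'm handing in.

```bash
python3 -c "
from bench import *
print(job_done())"
```

```text
the job is handed in; nothing more can be done
None
```

The label now faces the stand's front to within about 1° by the wrist camera. The clamp rests against the tin, the arm is clear, and the job was handed in at about 39 s; the result of the judging was not shown to me.

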